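# Index the ring carriage to the next station

### The job

Two small slides stand side by side on the goldsmith's bench. Push the carriage that holds the ring on its upright steel post along its rail until it clicks into the next station, the first pair of stub posts ahead of it, and leave it seated there, not at the last station farther on. Leave the other slide's carriage, which carries a flat wooden pin block, where it stands.

Things in the scene. Friction and masses are not known exactly. Their poses are not given: they have to be found in the camera images.
- ring_carriage (a joint): travel of the ring carriage in m, growing towards the stations: starts at 0 to 0.06, 0.130 seated in the next station, 0.240 in the last, end stop 0.27. Stays where left (0.5 N friction). Each station is a sprung detent with crests 16 mm before and after it that take about 4 N to pass; left within 12 mm of the middle, the carriage draws itself to the middle.
- ring_carriage_mid (a point): centre of the ring carriage's aluminium block, 54 mm wide (x), 60 mm long along the rail (y), 28 mm high, 24 to 52 mm above the bench. +y points along the rail to the stations; the rear face, to push, is 30 mm to -y. On it a 15 to 26 mm thick steel post with a brass ring, top 86 mm above the bench. Its slide is fixed to the bench.
- next_station (a point): where the block's centre is when seated: over the rail's middle line between the first pair of stub posts, half-way along the slide's 90 x 380 mm dark steel plate, 38 mm above the bench; axes as the carriage's. Posts 10 mm thick, 32 mm above the bench, 37 mm either side of the line; rail and end stops are under 24 mm high. The last station is 110 mm farther to +y.
- pin_carriage_mid (a point): centre of the other carriage's block, 38 mm above the bench: the same block on an identical slide about 170 mm nearer to or farther from the robot (either may be in front), carrying a flat wooden block 40 x 46 x 16 mm in place of post and ring. It is to stay where it is.

How it is judged:
At the end, for the whole second after the job is handed in: The middle of the ring carriage is within 10 mm of the middle of the next station and the carriage is at rest; the other carriage is within 10 mm of where it began (horizontal distance between ring_carriage_mid and next_station below 0.01 m and velocity of joint ring_carriage between -0.01 and 0.01 m/s and distance of pin_carriage_mid from where it was at the start of the episode below 0.01 m); the robot touches nothing.
It fails at once if the other carriage, with the wooden pin block, is shifted by more than 10 mm (distance of pin_carriage_mid from where it was at the start of the episode above 0.01 m).
It also fails if it takes over 29 s, if anything falls off the work surface, if the arm or the gripper's body presses on something with over 40 N, if the wrist force passes 120 N, or if a joint passes its speed limit or range.

### The arm

A 7-joint arm with a two-finger parallel gripper is mounted at the origin on the work surface. World frame = base frame: x ahead of the robot, y to its left, z up, the work surface at z = 0. Lengths are in m, angles in rad, forces in N, time in s.
With the tool pointing down it reaches from about 0.425 to 0.875 m from the base axis. Payload 4.7 kg.
Tool frame: the origin (TCP) lies midway between the tips of the shut fingers; the grasp point (between the pads) lies 19 mm behind it; x points along the fingers, z is the direction in which the jaws open and shut, and the axes are right-handed (so a half turn about x gives the same grasp; the last joint's range is limited). The gripper opens to 87 mm and grips with 3 to 60 N. Pads are 19 mm wide; open, the fingers measure 117 mm over their backs; the gripper's body (75 mm by 190 mm) begins 51 mm behind the grasp point.
Start: joints at [-1.105, 0.321, -0.07, 1.45, 0.023, 1.371, -0.057], TCP at [0.284, 0.585, 0.223] pointing down, gripper open.
Joint ranges: [-2.86, 2.86], [-0.3, 2.09], [-1.38, 1.24], [0.06, 2.45], [-1.56, 4.7], [0.09, 2.05], [-2.69, 2.69]. Speed limits (rad/s): [2.57, 2.57, 3.14, 3.14, 3.14, 3.14, 3.14].

### API

Orientations are given as a rotation vector (axis times angle).
In Python, from bench import ctrl, vision, close_job gives the robot as it stands. The module is installed in compiled form; this text tells all that it offers.
- The arm moves only by the tool servo_tool, never from a script. Its argument "commands" is a list that holds one entry, the list of rows, each a list of 7 numbers: the turn, a rotation vector about the tool's x, y, z in degrees, then the shift along the tool's x, y, z in mm, then the finger opening in mm, from 0 to 87. In form: [[[wx, wy, wz, x, y, z, grip], ...]]. A call has 1 to 5 rows; each row is the pose to reach, as a shift and turn from the pose commanded when the call began, along the tool's axes at that moment; what a row does not reach only later rows make up. A row lasts 1/8 s, in which the tool goes at most 62.5 mm and 10.7 degrees, less where a joint would pass 70% of its speed; a pose out of reach is approached as far as the arm can. A call with a gripper value outside its range is refused whole. The fingers move at their own pace and stop on an object; "newtons" is the grip in N (left out, the last holds). Time passes only in rows, so rows that repeat a pose let the fingers close. It gives the time, the measured TCP pose, the force and the opening at its end, in the units of the state.
- ctrl.get_state(): the state, without advancing time (a new reading comes with each control period).
- vision.get_image(name): name is "scene" or "top" or "wrist"; returns the picture (420x560x3 uint8, red, green, blue); there is no depth.
- vision.camera_info(name): a dict with "fov_y" (degrees; the focal length in pixels is half the picture's height over the tangent of half this angle, whatever the lens; pixels are square), "cx", "cy" (the principal point, pixels), "pose" (4x4, takes a point from camera to world coordinates). Camera axes: x right, y down, z forward; pixel columns grow to the right and rows downward; lengths in m; the calibration is good to about 2 mm. A picture is of the moment at which its call begins: read the wrist's pose just before it. camera_info takes no time and is no camera call; for the wrist camera it gives the pose at the moment of the call.
- close_job(): hands the job in, once; it reports no verdict.
The state is a dict: "time": time; "joint_positions": joint angles; "qd": joint speeds; "joint_torque": joint torques, N m; "position": TCP position; "tool_rot": TCP orientation; "ft_force": force on the tool from outside, world axes, zero at the start; "torque": the same for the moment, N m; "grip_width": opening from 0.0 (shut) to 1.0 (fully open).
Only numpy, scipy, OpenCV 4.12 (cv2) and the standard library are available. Lean on these libraries where they do the work, as an engineer would, in place of code of your own. Each camera call takes 0.05 s, during which the arm holds its last target. There are 200 camera calls.

## Working session

There is one attempt and no reset: what is moved stays moved. The work goes in short steps, Python scripts to look and compute and a tool call to move; the robot and the scene stay as the last step left them, time stands still between calls to the robot, and variables do not carry over. Pictures are saved under pics/ and viewed, about 8 in all and at most 12, crops included, and the job is handed in when it is done.

Besides the shell and the picture viewer there is one more tool, called after ">>>" as name([rows], argument=value, ...), one row to a line, values as JSON. servo_tool: Moves the arm, as the interface text tells. Its arguments: {"type":"object","properties":{"commands":{"type":"array"},"newtons":{"type":"number"}},"required":["commands"]}

```bash
mkdir -p pics; python3 - <<'E'
from bench import ctrl, vision
import cv2,numpy as np
s=ctrl.get_state();print(s['time'],s['position'],s['tool_rot'],s['ft_force'],s['grip_width'])
for n in ['top','scene']:
    im=vision.get_image(n);cv2.imwrite(f'pics/{n}0.png',im[:,:,::-1])
    i=vision.camera_info(n);print(n,i['fov_y'],i['cx'],i['cy'],np.round(i['pose'],4).tolist())
E
```

```text
0.0 [0.28355593 0.58426879 0.22148885] [-0.87145996  1.39125333  0.86967441] [-0.97529553 -0.24360246 -0.46205836] 1.0007938932406035
top 44.048380065295106 280.53811552622 207.18793965012875 [[-0.0183, -0.9991, 0.0391, 0.5091], [-0.999, 0.0199, 0.0406, -0.1021], [-0.0413, -0.0383, -0.9984, 0.7123], [0.0, 0.0, 0.0, 1.0]]
scene 52.413171252661044 271.098923238817 208.3842870084249 [[-0.111, 0.8175, -0.5651, 0.8923], [0.9938, 0.0972, -0.0546, -0.046], [0.0103, -0.5676, -0.8232, 0.6022], [0.0, 0.0, 0.0, 1.0]]
```

View pics/top0.png

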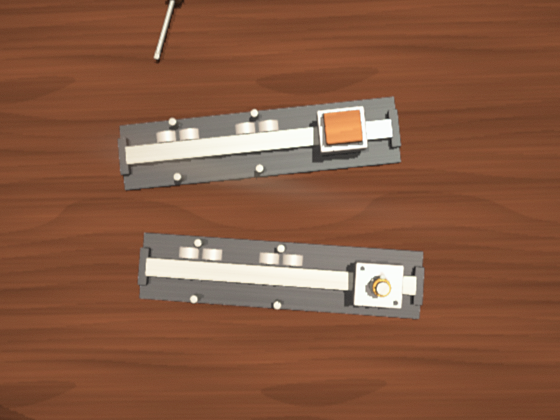

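View pics/scene0.png

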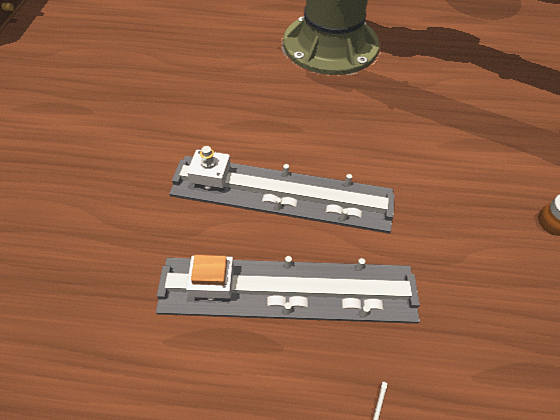

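The top view shows the ring carriage on the lower slide, nearer the robot: block top about (354..404, 263..308), next posts at (281,248) and (277,305), last posts at (198,243) and (194,299). In both views the orange pin block is on the slide farther from the robot.

```bash
cat > h.py <<'E'
import numpy as np
from scipy.spatial.transform import Rotation as R
from bench import ctrl, vision
def ray(n,u,v,z,i=None):
    i=i or vision.camera_info(n); f=210/np.tan(np.radians(i['fov_y'])/2); P=np.array(i['pose'])
    d=P[:3,:3]@[(u-i['cx'])/f,(v-i['cy'])/f,1]; return P[:3,3]+d*(z-P[2,3])/d[2]
E
python3 - <<'E'
from h import *
np.set_printoptions(precision=4,suppress=True)
a,b=ray('top',281,248,.032),ray('top',277,305,.032)
c,d=ray('top',198,243,.032),ray('top',194,299,.032)
print(a,b,c,d)
N=(a+b)/2;L=(c+d)/2;u=(L-N)/np.linalg.norm(L-N);print('next',N,'dir',u,np.linalg.norm(L-N),np.linalg.norm(a-b))
B=np.mean([ray('top',*p,.052) for p in[(355,263),(404,264),(402,308),(354,306)]],0);B[2]=.032
print('block',B,'travel',(B-N)@u+.13, 'lat',np.cross(u,B-N)[2])
print('rear face',B-.03*u)
B2=ray('scene',209,163,.052);print('scene block rough',B2)
T=R.from_rotvec(ctrl.get_state()['tool_rot']).as_matrix();print(T)
E
```

```text
[ 0.4823 -0.074   0.032 ] [ 0.4082 -0.0675  0.032 ] [0.4907 0.0353 0.032 ] [0.4174 0.0415 0.032 ]
next [ 0.4453 -0.0707  0.032 ] dir [0.0802 0.9968 0.    ] 0.10947729324924538 0.07432001788155508
block [ 0.4344 -0.1969  0.032 ] travel 0.0033941502463727125 lat 0.0007617226320483037
rear face [ 0.4319 -0.2268  0.032 ]
scene block rough [ 0.4345 -0.1969  0.052 ]
[[-0.0006 -0.8997  0.4366]
 [-0.0016  0.4366  0.8997]
 [-1.     -0.0001 -0.0017]]
```

>>> servo_tool([
  [[-21.3, 0, 0, 0, -240, -185, 0], [-21.3, 0, 0, 0, -240, -185, 0], [-21.3, 0, 0, 0, -240, -185, 0], [-21.3, 0, 0, 0, -240, -185, 0], [-21.3, 0, 0, 0, -240, -185, 0]],
], newtons=20)

```text
time: 0.72
position: [0.4198, 0.3108, 0.2223]
tool_rot: [-1.149, 1.247, 1.149]
ft_force: [1.8, 0.3, -0.1]
grip_width: 0.518
```

>>> servo_tool([
  [[0, 0, 0, 0, -84, -287, 0], [0, 0, 0, 0, -84, -287, 0], [0, 0, 0, 0, -84, -287, 0], [0, 0, 0, 0, -84, -287, 0], [0, 0, 0, 0, -84, -287, 0]],
])

```text
time: 1.35
position: [0.4797, 0.0179, 0.2225]
tool_rot: [-1.149, 1.247, 1.148]
ft_force: [1.3, 0.5, 0.4]
grip_width: 0.016
```

```bash
python3 - <<'E'
from h import *
s=ctrl.get_state();T=R.from_rotvec(s['tool_rot']).as_matrix();p=np.array(s['position']);print(p,T.round(4),s['joint_positions'])
for t in ([.427,-.285,.22],[.427,-.28,.036]): print(1000*T.T@(np.array(t)-p))
E
```

```text
[0.47965117 0.0178868  0.22246242] [[ 2.000e-04 -9.966e-01  8.190e-02]
 [ 1.000e-04  8.190e-02  9.966e-01]
 [-1.000e+00 -1.000e-04  1.000e-04]] [-0.46481808 -0.0553928   0.36088449  1.86921806  0.02011892  1.32409759
  1.37941979]
[   2.43723325   27.65792521 -306.1825015 ]
[ 186.43751529   28.09443996 -301.21202218]
```

>>> servo_tool([
  [[0, 0, 0, 0, 28, -306, 0], [0, 0, 0, 0, 28, -306, 0], [0, 0, 0, 0, 28, -306, 0], [0, 0, 0, 0, 28, -306, 0], [0, 0, 0, 0, 28, -306, 0]],
])

```text
time: 1.98
position: [0.4264, -0.284, 0.2225]
tool_rot: [-1.15, 1.245, 1.149]
ft_force: [0.8, 0.1, 0.3]
grip_width: 0.006
```

>>> servo_tool([
  [[0, 0, 0, 50, 0, 0, 0], [0, 0, 0, 100, 0, 0, 0], [0, 0, 0, 140, 0, 0, 0], [0, 0, 0, 150, 0, 0, 0], [0, 0, 0, 150, 0, 0, 0]],
])

```text
time: 2.6
position: [0.4274, -0.2821, 0.0728]
tool_rot: [-1.15, 1.246, 1.15]
ft_force: [0.0, 0.2, 0.3]
grip_width: 0.001
```

```bash
python3 - <<'E'
from h import *
import cv2
s=ctrl.get_state();T=R.from_rotvec(s['tool_rot']).as_matrix();p=np.array(s['position']);print(p,T.round(3),s['joint_positions'],s['ft_force'])
print(1000*T.T@(np.array([.4319,-.2268,.036])-p))
cv2.imwrite('pics/top1.png',vision.get_image('top')[:,:,::-1])
E
```

```text
[ 0.42740666 -0.28211438  0.07279927] [[-0.    -0.997  0.08 ]
 [-0.     0.08   0.997]
 [-1.     0.    -0.   ]] [-0.13346817  0.18940689  0.72846279  1.98494266 -0.14720451  1.01976517
  2.15430817] [0.01408209 0.24685246 0.28964874]
[36.78986158 -0.07346547 55.50276972]
```

View pics/top1.png

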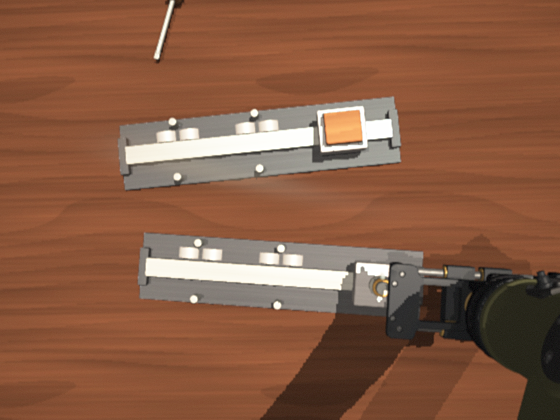

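The closed gripper is above the rear end of the ring slide, with its body's leading edge at about (388,300). The pin block is unmoved. I'll go down and approach next.

>>> servo_tool([
  [[0, 0, 0, 20, 0, 0, 0], [0, 0, 0, 37, 0, 0, 0], [0, 0, 0, 37, 0, 10, 0], [0, 0, 0, 37, 0, 22, 0], [0, 0, 0, 37, 0, 30, 0]],
])

```text
time: 3.28
position: [0.4306, -0.2509, 0.0362]
tool_rot: [-1.151, 1.244, 1.15]
ft_force: [-0.4, -0.0, 0.6]
grip_width: 0.001
```

>>> servo_tool([
  [[0, 0, 0, 0, 0, 4, 0], [0, 0, 0, 0, 0, 8, 0], [0, 0, 0, 0, 0, 12, 0], [0, 0, 0, 0, 0, 16, 0], [0, 0, 0, 0, 0, 20, 0]],
])

```text
time: 3.9
position: [0.4313, -0.2323, 0.0355]
tool_rot: [-1.15, 1.246, 1.15]
ft_force: [0.6, -1.4, -0.1]
grip_width: 0.007
```

```bash
python3 - <<'E'
from h import *
import cv2
s=ctrl.get_state();T=R.from_rotvec(s['tool_rot']).as_matrix();p=np.array(s['position']);print(s['time'],p,s['ft_force'])
u=T[:,2];print('along u rel next', 1000*(p-np.array([.4453,-.0707,.036]))@u)
for n in ('scene',): cv2.imwrite(f'pics/{n}2.png',cv2.resize(vision.get_image(n)[80:340,120:440,::-1],None,fx=2,fy=2))
E
```

```text
3.9 [ 0.43134187 -0.23228244  0.03554969] [ 0.60929761 -1.42124372 -0.06913202]
along u rel next -162.18129691084704
```

View pics/scene2.png

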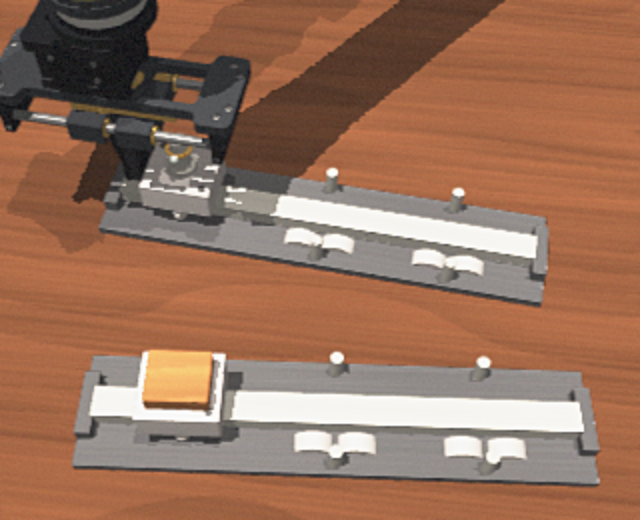

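The fingers are at the rear face of the ring carriage, at about (140,180) in the crop, with light contact of 1.4 N. I'll push on, short of the detent.

>>> servo_tool([
  [[0, 0, 0, 0, 0, 16, 0], [0, 0, 0, 0, 0, 34, 0], [0, 0, 0, 0, 0, 52, 0], [0, 0, 0, 0, 0, 66, 0], [0, 0, 0, 0, 0, 76, 0]],
])

```text
time: 4.58
position: [0.4378, -0.1559, 0.0356]
tool_rot: [-1.151, 1.246, 1.15]
ft_force: [0.7, -0.6, 0.4]
grip_width: 0.005
```

>>> servo_tool([
  [[0, 0, 0, 0, 0, 4, 0], [0, 0, 0, 0, 0, 8, 0], [0, 0, 0, 0, 0, 10, 0], [0, 0, 0, 0, 0, 12, 0], [0, 0, 0, 0, 0, 12, 0]],
])

```text
time: 5.2
position: [0.4383, -0.1443, 0.0355]
tool_rot: [-1.15, 1.246, 1.15]
ft_force: [-0.2, -1.0, 0.8]
grip_width: 0.005
```

```bash
python3 - <<'E'
from h import *
import cv2
s=ctrl.get_state();T=R.from_rotvec(s['tool_rot']).as_matrix();p=np.array(s['position']);print(s['time'],p,s['ft_force'])
u=T[:,2];print('along u rel next', 1000*(p-np.array([.4453,-.0707,.036]))@u)
for n in ('scene',): cv2.imwrite(f'pics/{n}3.png',cv2.resize(vision.get_image(n)[120:240,170:370,::-1],None,fx=4,fy=4))
E
```

```text
5.2 [ 0.43826035 -0.14428425  0.03548927] [-0.18333022 -0.96017522  0.78081632]
along u rel next -73.91162191460857
```

View pics/scene3.png

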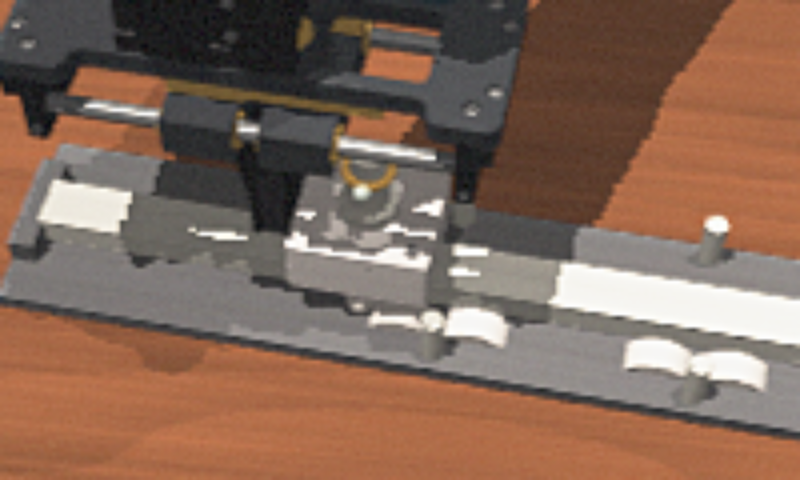

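The carriage is just before the next station. Its top corners in the crop are near-front about (432,262) and near-rear about (287,240).

```bash
python3 - <<'E'
from h import *
u=np.array([.0802,.9968,0]);N=np.array([.4453,-.0707,0])
for x,y in((432,262),(287,240),(447,185)):
    q=ray('scene',170+x/4,120+y/4,.052)-N; print(x,y,1000*q@u)
q=ray('scene',170+430/4,120+318/4,.032)-N;print('near post',1000*q@u)
E
```

```text
432 262 -3.777901213558999
287 240 -64.14743540248423
447 185 -4.998738216681095
near post -1.645507614299867
```

>>> servo_tool([
  [[0, 0, 0, 0, 0, 4, 0], [0, 0, 0, 0, 0, 8, 0], [0, 0, 0, 0, 0, 12, 0], [0, 0, 0, 0, 0, 15, 0], [0, 0, 0, 0, 0, 18, 0]],
])

```text
time: 5.88
position: [0.4396, -0.1278, 0.0355]
tool_rot: [-1.15, 1.248, 1.148]
ft_force: [0.1, -4.7, -0.5]
grip_width: 0.005
```

>>> servo_tool([
  [[0, 0, 0, 0, 0, 2, 0], [0, 0, 0, 0, 0, 4, 0], [0, 0, 0, 0, 0, 6, 0], [0, 0, 0, 0, 0, 8, 0], [0, 0, 0, 0, 0, 9, 0]],
])

```text
time: 6.5
position: [0.4405, -0.117, 0.0355]
tool_rot: [-1.15, 1.246, 1.151]
ft_force: [-0.1, -0.6, -1.1]
grip_width: 0.006
```

```bash
python3 - <<'E'
from h import *
import cv2
s=ctrl.get_state();T=R.from_rotvec(s['tool_rot']).as_matrix();p=np.array(s['position']);print(s['time'],p,s['ft_force'])
u=T[:,2];print('along u rel next', 1000*(p-np.array([.4453,-.0707,.036]))@u)
for n in ('scene',): cv2.imwrite(f'pics/{n}4.png',cv2.resize(vision.get_image(n)[120:240,170:370,::-1],None,fx=4,fy=4))
E
```

```text
6.5 [ 0.4405087  -0.11696461  0.03549034] [-0.13760541 -0.6274569  -1.09598829]
along u rel next -46.49938993291206
```

View pics/scene4.png

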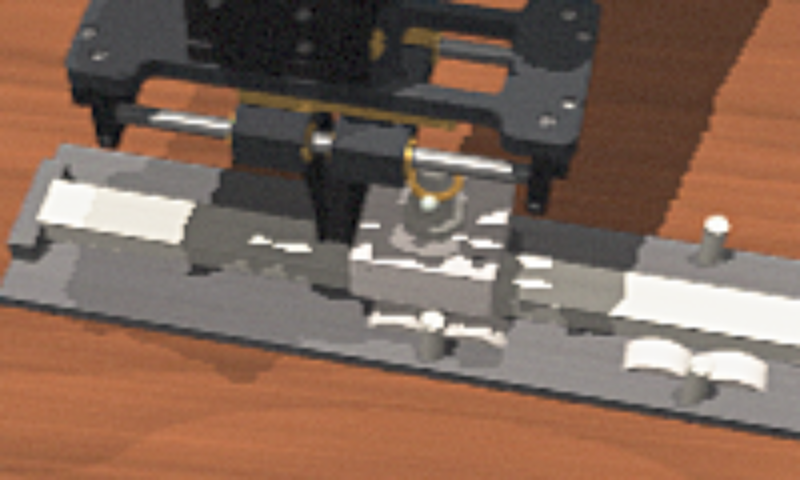

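Force peaked at 4.7 N and then fell to 0.6 N, so the carriage has passed the crest. Its front corner is now at about (497,277). I'll withdraw to check.

>>> servo_tool([
  [[0, 0, 0, 0, 0, -15, 0], [0, 0, 0, 0, 0, -40, 0], [0, 0, 0, -50, 0, -50, 0], [0, 0, 0, -110, 0, -80, 0], [0, 0, 0, -150, 0, -130, 0]],
])

```text
time: 7.18
position: [0.432, -0.2419, 0.1845]
tool_rot: [-1.154, 1.24, 1.151]
ft_force: [0.6, -0.8, -0.5]
grip_width: 0.006
```

>>> servo_tool([
  [[0, 0, 0, 0, 0, -60, 0], [0, 0, 0, 0, 0, -60, 0], [0, 0, 0, 0, 0, -60, 0], [0, 0, 0, 0, 0, -60, 0], [0, 0, 0, 0, 0, -60, 0]],
])

```text
time: 7.8
position: [0.4262, -0.3012, 0.1816]
tool_rot: [-1.151, 1.244, 1.152]
ft_force: [-0.6, -0.2, 0.8]
grip_width: 0.003
```

```bash
python3 - <<'E'
from h import *
import cv2
s=ctrl.get_state();print(s['time'],s['position'],s['ft_force'])
cv2.imwrite('pics/top5.png',vision.get_image('top')[:,:,::-1])
E
```

```text
7.8 [ 0.42616884 -0.30119805  0.18162335] [-0.63023598 -0.19689613  0.79663715]
```

View pics/top5.png

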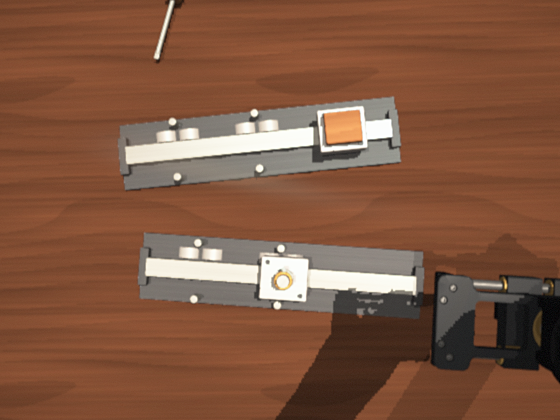

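The ring block spans about (259..309, 256..301), between the first posts at (281,248) and (277,305). The pin block is unchanged, and the arm is clear.

```bash
python3 - <<'E'
from h import *
import cv2
u=np.array([.0802,.9968,0]);N=np.array([.4453,-.0707,0])
B=np.mean([ray('top',*p,.052) for p in[(260,256),(309,257),(308,301),(259,299)]],0)
e=1000*(B-N)@u;print('err mm',e)
a,b=[cv2.imread(f'pics/top{k}.png')[95:165,300:400].astype(int) for k in(0,5)]
print('pin area diff',abs(a-b).mean(), 'speed',np.abs(ctrl.get_state()['qd']).max())
if abs(e)<5:
    from bench import close_job; print(close_job())
E
```

```text
err mm -7.218185610988922
pin area diff 1.5667619047619048 speed 0.004929641447881926
```

The check gives -7 mm, which isn't tight enough to hand in, so I'll measure it once more, enlarged.

```bash
python3 - <<'E'
from h import *
import cv2
im=vision.get_image('top')[:,:,::-1]; cv2.imwrite('pics/top6.png',im)
c=cv2.resize(im[235:315,230:330],None,fx=7,fy=7,interpolation=cv2.INTER_CUBIC)
cv2.imwrite('pics/crop6.png',c)
E
```

```text
(no output)
```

View pics/crop6.png

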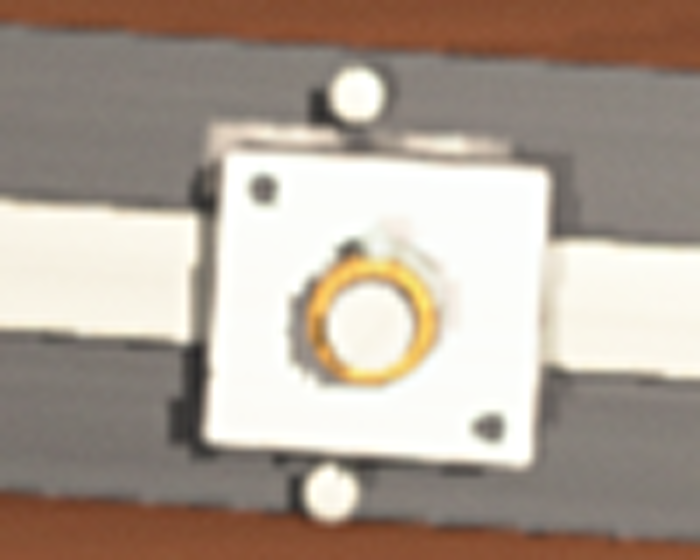

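In the crop the block's corners are at (220,148), (552,170), (535,467), (205,443), giving a centre near (378,307). The posts are at (357,95) and (330,493), so the block still seems about 7 mm short. I'll let some time pass, then check for creep and cross-check against the plate's middle.

>>> servo_tool([
  [[0, 0, 0, 0, 0, 0, 0], [0, 0, 0, 0, 0, 0, 0], [0, 0, 0, 0, 0, 0, 0], [0, 0, 0, 0, 0, 0, 0], [0, 0, 0, 0, 0, 0, 0]],
])

```text
time: 8.52
position: [0.4258, -0.3026, 0.1818]
tool_rot: [-1.15, 1.246, 1.15]
ft_force: [0.2, 0.6, -0.1]
grip_width: -0.0
```

```bash
python3 - <<'E'
from h import *
import cv2
u=np.array([.0802,.9968,0]);N=np.array([.4453,-.0707,0])
def gold(im):
    h=cv2.cvtColor(im,cv2.COLOR_BGR2HSV);m=cv2.inRange(h,(12,120,120),(32,255,255));m[:235]=0;m[315:]=0
    M=cv2.moments(m);return M['m10']/M['m00'],M['m01']/M['m00']
im=vision.get_image('top')[:,:,::-1].copy();cv2.imwrite('pics/top7.png',im)
for k in(0,5,6,7):
    g=gold(cv2.imread(f'pics/top{k}.png'));print(k,g,1000*(ray('top',*g,.08)-N)@u)
g=[ray('top',230+x/7,235+y/7,.052) for x,y in((220,148),(552,170),(535,467),(205,443))]
print('block',1000*(np.mean(g,0)-N)@u)
p=[ray('top',230+x/7,235+y/7,.032) for x,y in((357,95),(330,493))]
print('posts',1000*(np.mean(p,0)-N)@u)
pl=[ray('top',*c,.008) for c in((143,234),(423,251),(420,318),(139,298))]
print('plate mid',1000*(np.mean(pl,0)-N)@u, 'len',np.linalg.norm(pl[1]-pl[0]))
E
```

```text
0 (379.8837209302326, 284.8488372093023) -123.781085596627
5 (341.75, 280.6209677419355) -77.87939579211755
6 (350.03846153846155, 281.12307692307695) -87.85372499141519
7 (313.43518518518516, 280.43518518518516) -43.81069806166432
block -7.268840155937909
posts -0.18403029800827886
plate mid 0.18358374795908078 len 0.3803709495092217
```

```bash
python3 - <<'E'
from h import *
import cv2
u=np.array([.0802,.9968,0]);N=np.array([.4453,-.0707,0])
a,b,c=[cv2.imread(f'pics/top{k}.png')[240:312,245:325] for k in(5,6,7)]
for d in(b,c):print(cv2.phaseCorrelate(np.float32(a.mean(2)),np.float32(d.mean(2))),abs(a.astype(int)-d).mean())
for k in (0,7):
    im=cv2.imread(f'pics/top{k}.png');h=cv2.cvtColor(im,cv2.COLOR_BGR2HSV)
    print(k,[im[y,260] .tolist() for y in(250,279)])
    x0=355 if k==0 else 260
    m=cv2.inRange(h[262:306,x0:x0+50] if k==0 else h[256:300,x0:x0+50],(8,100,100),(35,255,255));ys,xs=np.nonzero(m)
    print(len(xs),(xs.min()+xs.max())/2+x0,(ys.min()+ys.max())/2+(262 if k==0 else 256))
s=ctrl.get_state();T=R.from_rotvec(s['tool_rot']).as_matrix();p=np.array(s['position']);print(s['time'],p)
print('to TCP -60 @z.036',1000*T.T@(np.array([.4453,-.0707,.036])-.060*u-p))
E
```

```text
((-0.017188537479412958, -0.006946871797680387), 0.9967138398852613) 0.7670138888888889
((-0.01919376630169012, -0.02884628718332749), 1.005333754254712) 0.7787615740740741
0 [[119, 125, 130], [231, 244, 248]]
115 381.0 287.0
7 [[121, 127, 134], [171, 187, 197]]
117 282.5 280.0
8.575 [ 0.42572488 -0.3025976   0.18184522]
to TCP -60 @z.036 [145.84990698  -0.9504167  172.71511465]
```

No creep: the carriage rests about 7 mm short, where the finger left it. I'll go back down and nudge it the rest of the way while watching the force.

>>> servo_tool([
  [[0, 0, 0, 20, -1, 60, 0], [0, 0, 0, 60, -1, 100, 0], [0, 0, 0, 110, -1, 125, 0], [0, 0, 0, 146, -1, 135, 0], [0, 0, 0, 146, -1, 142, 0]],
])

```text
time: 9.2
position: [0.4357, -0.1602, 0.0338]
tool_rot: [-1.148, 1.25, 1.154]
ft_force: [0.8, -0.6, 0.8]
grip_width: 0.001
```

>>> servo_tool([
  [[0, 0, 0, 0, 0, 12, 0], [0, 0, 0, 0, 0, 24, 0], [0, 0, 0, 0, 0, 36, 0], [0, 0, 0, 0, 0, 43, 0], [0, 0, 0, 0, 0, 46, 0]],
])

```text
time: 9.82
position: [0.442, -0.1148, 0.0361]
tool_rot: [-1.151, 1.245, 1.15]
ft_force: [-0.1, -0.9, 0.6]
grip_width: 0.004
```

```bash
python3 - <<'E'
from h import *
s=ctrl.get_state();p=np.array(s['position']);u=np.array([.0802,.9968,0])
print(s['time'],p,s['ft_force'],1000*(p-[.4453,-.0707,.036])@u)
E
```

```text
9.825 [ 0.44203739 -0.11478987  0.03613402] [-0.11130682 -0.89441902  0.63811134] -44.210441057005895
```

Now in 1 mm steps.

>>> servo_tool([
  [[0, 0, 0, 0, 0, 1, 0], [0, 0, 0, 0, 0, 2, 0], [0, 0, 0, 0, 0, 3, 0], [0, 0, 0, 0, 0, 3, 0], [0, 0, 0, 0, 0, 3, 0]],
])

```text
time: 10.45
position: [0.4419, -0.1122, 0.0358]
tool_rot: [-1.15, 1.246, 1.15]
ft_force: [0.6, -0.8, -0.5]
grip_width: 0.003
```

>>> servo_tool([
  [[0, 0, 0, 0, 0, 1, 0], [0, 0, 0, 0, 0, 2, 0], [0, 0, 0, 0, 0, 2, 0], [0, 0, 0, 0, 0, 2, 0], [0, 0, 0, 0, 0, 2, 0]],
])

```text
time: 11.08
position: [0.4422, -0.1102, 0.0359]
tool_rot: [-1.15, 1.246, 1.15]
ft_force: [-0.6, 0.0, -0.2]
grip_width: 0.006
```

```bash
python3 - <<'E'
from h import *
import cv2
s=ctrl.get_state();p=np.array(s['position']);u=np.array([.0802,.9968,0])
print(s['time'],p,s['ft_force'],1000*(p-[.4453,-.0707,.036])@u)
cv2.imwrite('pics/scene8.png',cv2.resize(vision.get_image('scene')[150:230,230:330,::-1],None,fx=7,fy=7,interpolation=cv2.INTER_CUBIC))
E
```

```text
11.075 [ 0.44222757 -0.11022194  0.03589567] [-0.58401863  0.03109609 -0.20738522] -39.64188312125189
```

View pics/scene8.png

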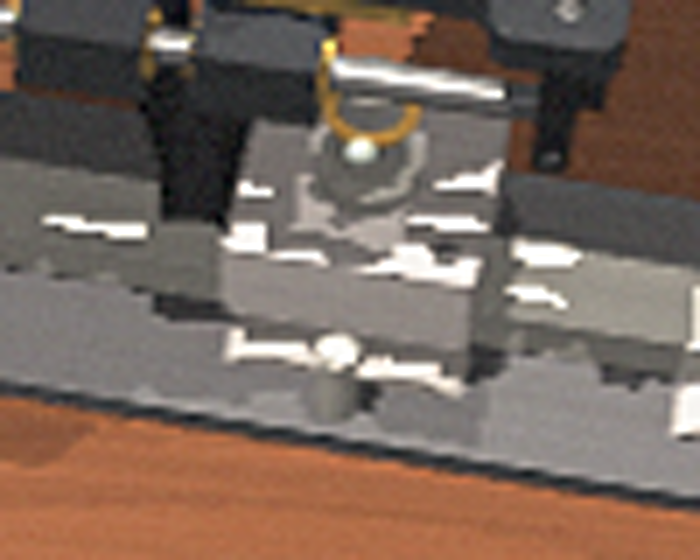

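In the crop the block's near top edge runs from about (225,248) to (478,280), with the near post's top at (337,348), and it looks centred. The force is about zero. I'll withdraw and check from above.

>>> servo_tool([
  [[0, 0, 0, 0, 0, -15, 0], [0, 0, 0, 0, 0, -40, 0], [0, 0, 0, -50, 0, -50, 0], [0, 0, 0, -110, 0, -80, 0], [0, 0, 0, -150, 0, -130, 0]],
])

```text
time: 11.75
position: [0.4331, -0.2352, 0.1846]
tool_rot: [-1.154, 1.242, 1.151]
ft_force: [0.4, 1.2, -0.7]
grip_width: 0.002
```

>>> servo_tool([
  [[0, 0, 0, 0, 0, -60, 0], [0, 0, 0, 0, 0, -60, 0], [0, 0, 0, 0, 0, -60, 0], [0, 0, 0, 0, 0, -60, 0], [0, 0, 0, 0, 0, -60, 0]],
])

```text
time: 12.38
position: [0.4277, -0.294, 0.1819]
tool_rot: [-1.151, 1.245, 1.152]
ft_force: [0.2, 0.1, 0.7]
grip_width: 0.003
```

```bash
python3 - <<'E'
from h import *
import cv2
print(ctrl.get_state()['time'])
im=vision.get_image('top')[:,:,::-1]; cv2.imwrite('pics/top9.png',im)
cv2.imwrite('pics/crop9.png',cv2.resize(im[235:315,230:330],None,fx=7,fy=7,interpolation=cv2.INTER_CUBIC))
E
```

```text
12.375
```

View pics/crop9.png

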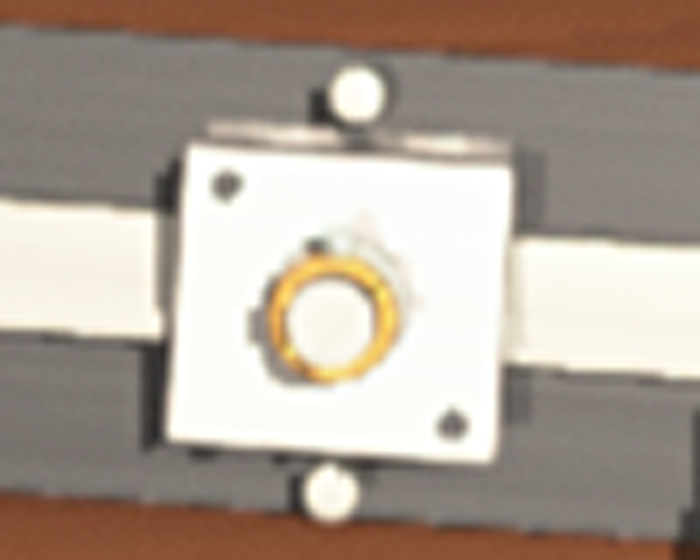

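The corners are now at (185,142), (515,165), (497,463), (167,440). The centre is near (341,303) against a post middle of (343.5,294).

```bash
python3 - <<'E'
from h import *
import cv2
u=np.array([.0802,.9968,0]);N=np.array([.4453,-.0707,0])
e=1000*(np.mean([ray('top',230+x/7,235+y/7,.052) for x,y in((185,142),(515,165),(497,463),(167,440))],0)-N)@u
a,b=[np.float32(cv2.imread(f'pics/top{k}.png')[95:165,300:400].mean(2)) for k in(0,9)]
s=ctrl.get_state();print('err mm',e,'pin shift px',cv2.phaseCorrelate(a,b)[0],s['time'],s['ft_force'])
if abs(e)<3:
    from bench import close_job; print(close_job())
E
```

```text
err mm -0.5304649090495478 pin shift px (-0.00480970109722989, -0.005378549354134066) 12.425 [ 0.79330781 -0.03245237  0.85066824]
the job is handed in; nothing more can be done
None
```

I pushed the ring carriage with the shut fingers over the first crest into the next station, then backed the arm clear and handed the job in at 12.4 s on the robot's clock. The push force at the crest was about 4.7 N.

- **Check that failed:** after the first push the carriage stood about 7 mm short. It did not draw itself to the middle during about 0.7 s of waiting, as the task text says it should. I went back and nudged it the rest of the way.
- **Last checks:** the top camera puts the carriage about 0.5 mm from the station's middle. The pin carriage shows no shift in the image (under 0.01 px). The arm is clear, with only sensor noise of about 1 N on the wrist. I did not time the carriage's rest directly after the nudge; no movement was seen after the first withdrawal.

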